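# Pack up the short foot of a bioreactor stand and hold the wedge

## Robot

A 7-joint arm with a two-finger parallel gripper is mounted at the origin on the work surface. World frame = base frame: x ahead of the robot, y to its left, z up, the work surface at z = 0. Lengths are in m, angles in rad, forces in N, time in s.
With the tool pointing down it reaches from about 0.4 to 0.925 m from the base axis. Payload 4.1 kg.
Tool frame: the origin (TCP) lies between the finger pads; the fingertips stand 25 mm ahead of it and the grasp point (between the pads) lies 6 mm ahead of it; y points along the fingers, x is the direction in which the jaws open and shut, and the axes are right-handed (so a half turn about y gives the same grasp; the last joint's range is limited). The gripper opens to 85 mm and grips with 20 to 120 N. Pads are 22 mm wide; open, the fingers measure 114 mm over their backs; the gripper's body (76 mm by 85 mm) begins 54 mm behind the grasp point. The pads swing forward as they close: fully open they stand 13 mm farther back than shut.
Start: joints at [1.201, 0.398, 0.045, 1.537, -0.019, 1.207, -0.051], TCP at [0.174, -0.626, 0.256] pointing down, gripper open.
Joint ranges: [-2.82, 2.82], [-0.49, 2.23], [-1.37, 1.46], [0, 2.46], [-1.36, 4.5], [0.23, 2], [-2.94, 2.94]. Speed limits (rad/s): [2.57, 2.57, 3.14, 3.14, 3.14, 3.14, 3.14].

## Interface

Orientations are given as [roll, pitch, yaw] about the fixed x, y, z axes, in that order (R = Rz(yaw) Ry(pitch) Rx(roll)).
In Python, from cell import arm, cams gives the robot as it stands.
- The arm moves only by the shell command python3 -m crank 'ROWS' [FORCE]. ROWS is JSON, a list of rows, each a list of 7 numbers: the shift along the tool's x, y, z in mm, then the turn, a rotation vector about the tool's x, y, z in rad, then the finger opening in mm, from 0 to 85.4. In form: [[dx, dy, dz, ax, ay, az, hand], ...]. A call has exactly 8 rows; each row is the pose to reach, as a shift and turn from the pose measured when the call began, along the tool's axes at that moment; what a row does not reach only later rows make up. A row lasts 1/8 s, in which the tool goes at most 62.5 mm and 10.7 degrees, less where a joint would pass 70% of its speed; a pose out of reach is approached as far as the arm can. A call with a gripper value outside its range is refused whole. The fingers move at their own pace and stop on an object; FORCE is the grip in N (left out, the last holds). Time passes only in rows, so rows that repeat a pose let the fingers close, or fill a call up. It gives the time, the measured TCP pose, the force and the opening at its end, in the units of the state.
- arm.get_state(): the state, without advancing time (a new reading comes with each control period).
- cams.grab_frame(name): name is "side" or "top" or "wrist"; returns a dict with "image" (384x512x3 uint8, red, green, blue), "fx", "fy", "cx", "cy" (pixels), "rvec" (rotation vector, rad) and "tvec" (3), from world to camera coordinates, as OpenCV has them. Camera axes: x right, y down, z forward; pixel columns grow to the right and rows downward; lengths in m; the calibration is good to about 2 mm. A picture is of the moment at which its call begins. There is no depth.
- arm.sign_off(): hands the job in, once; it reports no verdict.
The state is a dict: "time": time; "joints": joint angles; "joint_vel": joint speeds; "joint_torque": joint torques, N m; "eef_pos": TCP position; "ee_rot": TCP orientation; "contact_force": force on the tool from outside, world axes, zero at the start; "moment": the same for the moment, N m; "opening": opening from 0.0 (shut) to 1.0 (fully open).
Only numpy, scipy, OpenCV 4.12 (cv2) and the standard library are available. Lean on these libraries where they do the work, as an engineer would, in place of code of your own. Each camera call takes 0.05 s, during which the arm holds its last target.

## Task

One levelling foot of the bioreactor's steel stand, the one on the side with the packer case, is seized and hangs clear of the bench. Lift the case lid open until it rests on its stop, slide an orange flat packer squarely under that foot (and a second one on top of it if the gap left is still more than the wedge can take up), then push the white wedge in on top, thin end first, until you feel the rubber foot nip it snugly, not jacked up hard. Do not let go: finish while still holding the wedge there so that it cannot work loose; leave a packer you do not need in the case, and leave everything else on the bench and stand alone.

Things in the scene. Friction and masses are not known exactly. Their poses are not given: they have to be found in the camera images.
- stand: Fixed steel stand with a 610 mm tall glass bioreactor on it. Origin on the bench straight below the short foot's centre. Its +y points from that foot out into free space: packers and wedge are pushed in along -y. The platform (300 x 300 mm, top at 84 mm) begins 45 mm behind the foot centre, at y -45 mm; the next, sound foot is 240 mm along +x.
- foot_under (a point): Centre of the flat underside of the short foot, a rubber disc 28 mm across; axes as the stand's. Its height above the bench is the gap to fill, 14 to 24 mm. The foot hangs on a 10 mm stud (end at most 72 mm high) from a steel lug 40 mm wide in x that reaches 17 mm out in +y from the foot centre, 49 to 55 mm above the bench.
- foot_sole (a joint): Upward squeeze of the springy rubber sole in m: 0 free, 0.006 at most. It pushes back 10 N per mm. The wedge climbs 1 mm per 6 mm of travel, so after touching, the push needed grows by some 3 to 4 N per mm of squeeze (0.6 N per mm of travel). A snug nip is 1 to 2 mm, a push of 5 to 8 N.
- case: Fixed grey case, 130 (x) x 290 (y) x 48 mm high, walls and floor 5 mm. Origin under its centre; its front looks to -x (to the robot), its lid is hinged on the far +x rim. Inside, centred on three black rails (24 mm wide, tops 17 mm above the bench) at y -80, 0 and +80 mm, lie two packers and the wedge in any order, lengthwise along the case's x.
- lid (a joint): Opening angle of the case lid in rad: 0 shut, 1.83 on its stop, 15 deg past upright, where it stays by its own weight; below 1.57 it falls shut.
- lid_handle (a point): Middle of the lid's handle: a black round bar 10 mm thick, 100 mm long, along the case's y, 40 mm in front of the lid's front edge on a leg at each end. Lid shut: 52 mm above the bench, free above and below, so it can be pinched from above and may turn between the fingers as the lid swings. 170 mm from the hinge line.
- lid_hinge (a point): Middle of the lid's hinge line, along the case's y, 65 mm behind the case's centre, 48 mm above the bench. The lid is 8 mm thick, about 0.25 kg.
- packer_a_mid (a point): Centre of an orange flat packer, a plain plate 90 mm (its x) x 36 mm (its y) x 6 mm thick, about 30 g; both ends alike.
- packer_b_mid (a point): Centre of the other orange flat packer, the same size.
- wedge_heel (a point): Centre of the yellow heel grip (36 x 36 mm, 21 mm high) of the smooth white wedge (112 x 32 mm, 80 g). Its nose is 94 mm from here along its +x (in the case: towards the case's +x). The flat underside is 13.5 mm below this point, the heel grip's underside 10.5 mm. The top slopes from 2 mm thick at the nose to 14 mm 72 mm behind it; the heel begins 76 mm behind it.

How it is judged:
On the way, in this order (a step that is already met when the one before it is completed fails the run):
1. the case lid is open and rests on its stop (value of joint lid above 1.76 rad), for 0.3 s.
2. a flat packer lies squarely under the short foot (((x of packer_a_mid in the frame of stand between -0.01 and 0.01 m and y of packer_a_mid in the frame of stand between -0.036 and 0.036 m and angle between the x axis of packer_a_mid and the y axis of stand, either way round below 0.26 rad and angle between packer_a_mid's own z axis and vertical below 0.15 rad and height (world z) of packer_a_mid below 0.014 m) or (x of packer_b_mid in the frame of stand between -0.01 and 0.01 m and y of packer_b_mid in the frame of stand between -0.036 and 0.036 m and angle between the x axis of packer_b_mid and the y axis of stand, either way round below 0.26 rad and angle between packer_b_mid's own z axis and vertical below 0.15 rad and height (world z) of packer_b_mid below 0.014 m))), for 0.2 s.
At the end, for the whole second after the job is handed in: Fingers hold the wedge (1 N+), still, in line (0.2 rad, 12 mm), nose past about the foot centre, on packers, sole squeezed 0.4 to 4 mm. Each packer is under the foot (36 mm along, 10 mm across, 0.26 rad) or in the case, at least one under the foot; lid still open on its stop (value of joint foot_sole between 0.0004 and 0.004 m and contact force between wedge and foot_sole above 4 N and (contact force between wedge and packer_a above 3 N or contact force between wedge and packer_b above 3 N) and contact force between the fingers and wedge above 1 N and y of wedge_heel in the frame of stand below 0.096 m and x of wedge_heel in the frame of stand between -0.012 and 0.012 m and angle between the x axis of wedge_heel and the y axis of stand, either way round below 0.2 rad and angle between wedge_heel's own z axis and vertical below 0.12 rad and linear speed of wedge below 0.01 m/s and ((x of packer_a_mid in the frame of stand between -0.01 and 0.01 m and y of packer_a_mid in the frame of stand between -0.036 and 0.036 m and angle between the x axis of packer_a_mid and the y axis of stand, either way round below 0.26 rad and angle between packer_a_mid's own z axis and vertical below 0.15 rad and height (world z) of packer_a_mid below 0.014 m) or (x of packer_b_mid in the frame of stand between -0.01 and 0.01 m and y of packer_b_mid in the frame of stand between -0.036 and 0.036 m and angle between the x axis of packer_b_mid and the y axis of stand, either way round below 0.26 rad and angle between packer_b_mid's own z axis and vertical below 0.15 rad and height (world z) of packer_b_mid below 0.014 m)) and ((x of packer_a_mid in the frame of stand between -0.01 and 0.01 m and y of packer_a_mid in the frame of stand between -0.036 and 0.036 m and angle between the x axis of packer_a_mid and the y axis of stand, either way round below 0.26 rad and angle between packer_a_mid's own z axis and vertical below 0.15 rad and height (world z) of packer_a_mid below 0.014 m) or (x of packer_a_mid in the frame of case between -0.06 and 0.06 m and y of packer_a_mid in the frame of case between -0.14 and 0.14 m and height (world z) of packer_a_mid below 0.045 m)) and ((x of packer_b_mid in the frame of stand between -0.01 and 0.01 m and y of packer_b_mid in the frame of stand between -0.036 and 0.036 m and angle between the x axis of packer_b_mid and the y axis of stand, either way round below 0.26 rad and angle between packer_b_mid's own z axis and vertical below 0.15 rad and height (world z) of packer_b_mid below 0.014 m) or (x of packer_b_mid in the frame of case between -0.06 and 0.06 m and y of packer_b_mid in the frame of case between -0.14 and 0.14 m and height (world z) of packer_b_mid below 0.045 m)) and value of joint lid above 1.7 rad); the arm keeps its last pose, push and grip.
It fails at once if another thing on the bench or stand is shoved or knocked over (moved more than 4 cm) (distance of any of media_bottle, beaker, clamp_ring, spare_foot, spanner, marker, spirit_level from where it was at the start of the episode above 0.04 m).
It also fails if it takes over 72 s, if anything falls off the work surface, if the arm or the gripper's body presses on something with over 40 N, if the wrist force passes 120 N, or if a joint passes its speed limit or range.

## Working session

There is one attempt and no reset: what is moved stays moved. The work goes in short steps, Python scripts to look and compute and a shell command to move; the robot and the scene stay as the last step left them, time stands still between calls to the robot, and variables do not carry over. Pictures are saved under pics/ and viewed, and the job is handed in when it is done.

```bash
ls; mkdir -p pics; python3 - <<'E'
from cell import arm,cams
import cv2,numpy as np
s=arm.get_state()
for k,v in s.items(): print(k,np.round(v,4))
for n in("side","top","wrist"):
    f=cams.grab_frame(n);cv2.imwrite(f"pics/{n}0.png",f["image"][:,:,::-1]);print(n,f["fx"],f["cx"],f["cy"],np.round(f["rvec"],4),np.round(f["tvec"],4))
E
```

```text
pics
time 0.0
joints [ 1.201   0.3992  0.0451  1.5379 -0.0187  1.2069 -0.0507]
joint_vel [ 0.0015 -0.0012  0.0006 -0.0012  0.0015 -0.0012  0.0002]
joint_torque [ 1.00000e-04 -4.75130e+01  1.36470e+00 -2.54226e+01  1.17000e-02
  9.60000e-03  0.00000e+00]
eef_pos [ 0.1737 -0.6258  0.2553]
ee_rot [-1.5709  0.0019 -1.2999]
contact_force [-0.4057 -0.0894  0.5151]
moment [ 0.0049  0.0025 -0.0176]
opening 0.9992
side 400.44690733539767 256.4597740053554 196.87880169099142 [ 0.7768 -2.3478  1.3693] [0.4585 0.1567 0.6786]
top 427.27664020875596 254.0801488610361 198.1706695094113 [ 1.9938 -2.2311  0.2314] [0.1588 0.4953 0.8095]
wrist 278.2570299825058 256.29193921731985 191.97223503760918 [-2.2846  1.7376  0.2862] [-0.648  -0.0418  0.3802]
```

View pictures.

View pics/side0.png

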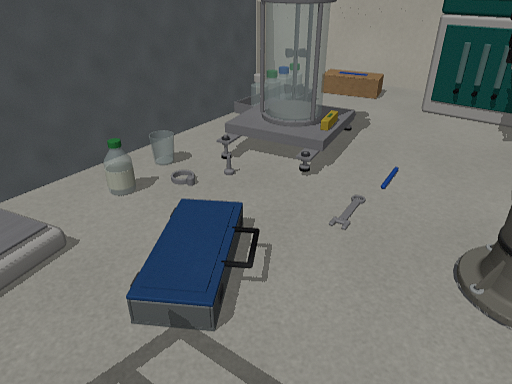

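View pics/top0.png

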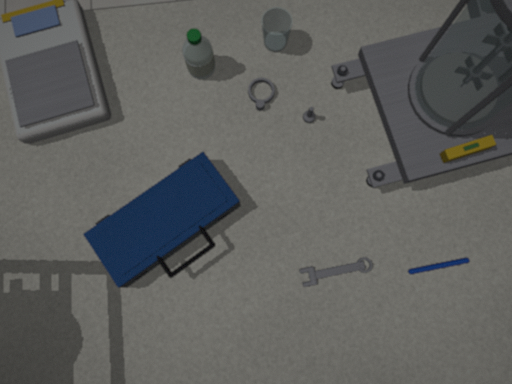

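View pics/wrist0.png

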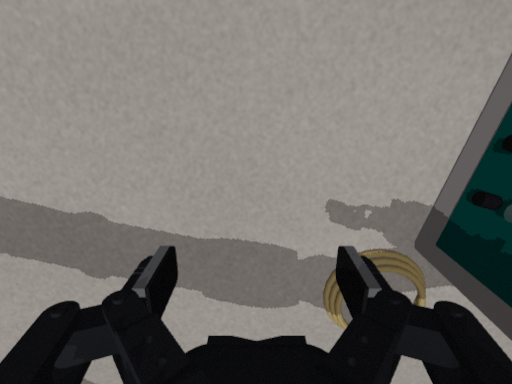

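```bash
cat > h.py <<'E'
from cell import arm,cams
import cv2,numpy as np
from scipy.spatial.transform import Rotation as Ro
def grab(n,save=None):
    f=cams.grab_frame(n)
    if save: cv2.imwrite(f"pics/{save}.png",f["image"][:,:,::-1])
    return f
def ray(f,u,v):
    R=Ro.from_rotvec(f["rvec"]).as_matrix(); t=np.array(f["tvec"])
    c=-R.T@t; d=R.T@np.array([(u-f["cx"])/f["fx"],(v-f["cy"])/f["fy"],1]); return c,d
def onz(f,u,v,z):
    c,d=ray(f,u,v); return c+d*(z-c[2])/d[2]
def proj(f,P):
    R=Ro.from_rotvec(f["rvec"]).as_matrix(); q=R@np.array(P)+np.array(f["tvec"])
    return np.array([f["fx"]*q[0]/q[2]+f["cx"],f["fy"]*q[1]/q[2]+f["cy"]])
def tri(obs):
    A=np.zeros((3,3));b=np.zeros(3)
    for f,u,v in obs:
        c,d=ray(f,u,v);d=d/np.linalg.norm(d);M=np.eye(3)-np.outer(d,d);A+=M;b+=M@c
    p=np.linalg.solve(A,b)
    return p
def crop(f,u0,v0,w,h,s,name):
    im=f["image"][v0:v0+h,u0:u0+w,::-1]
    cv2.imwrite(f"pics/{name}.png",cv2.resize(im,None,fx=s,fy=s,interpolation=cv2.INTER_CUBIC))
def rel(target,yaw=None):
    "tool-axis shift mm to world target, with current pose"
    s=arm.get_state();R=Ro.from_euler('xyz',s["ee_rot"]).as_matrix()
    return R.T@(np.array(target)-np.array(s["eef_pos"]))*1000
E
python3 - <<'E'
from h import *
for n in("side","top"):
    f=grab(n)
    print(n,"cam",ray(f,0,0)[0])
    if n=="top":
        for u,v in[(343,72),(378,177),(362,50),(408,180)]: print(onz(f,u,v,.084))
        for p in[(87,234),(203,155),(240,205),(124,285)]: print('lid',onz(f,*p,.052))
        for p in[(167,270),(210,241)]: print('handle',onz(f,*p,.052))
        crop(f,300,40,130,150,5,"topfeet"); crop(f,75,140,175,160,4.5,"topcase")
    else: crop(f,200,110,140,75,5.5,"sidefeet"); crop(f,120,180,160,150,4.5,"sidecase")
E
```

```text
side cam [0.06397583 0.68591749 0.46977373]
top cam [0.33244279 0.12044576 0.89488926]
[ 0.74766774 -0.1095593   0.084     ]
[ 0.5181273  -0.14298321  0.084     ]
[ 0.79281026 -0.15679887  0.084     ]
[ 0.50555621 -0.20021265  0.084     ]
lid [0.47500719 0.43965196 0.052     ]
lid [0.61218453 0.19676269 0.052     ]
lid [0.49922184 0.13200239 0.052     ]
lid [0.36761276 0.37155974 0.052     ]
handle [0.3868996  0.28686202 0.052     ]
handle [0.43383895 0.19848724 0.052     ]
```

View pics/topfeet.png

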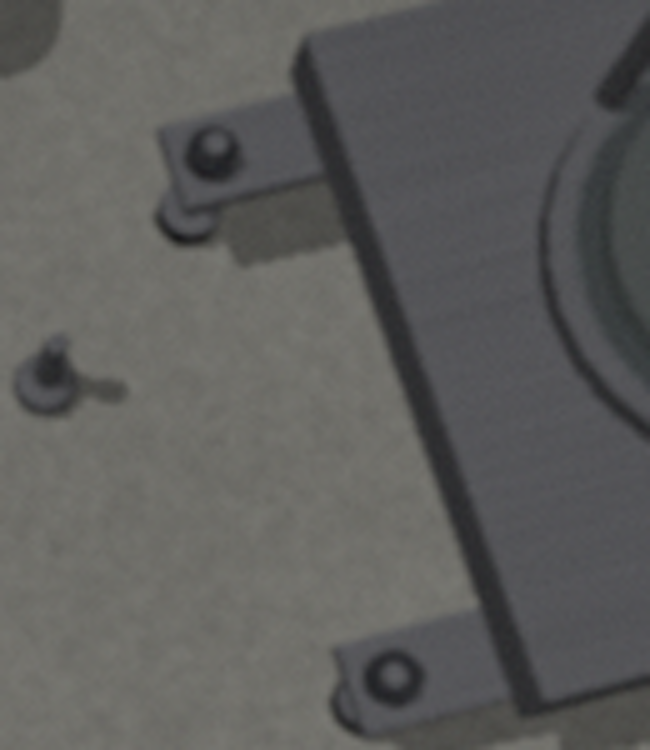

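View pics/topcase.png

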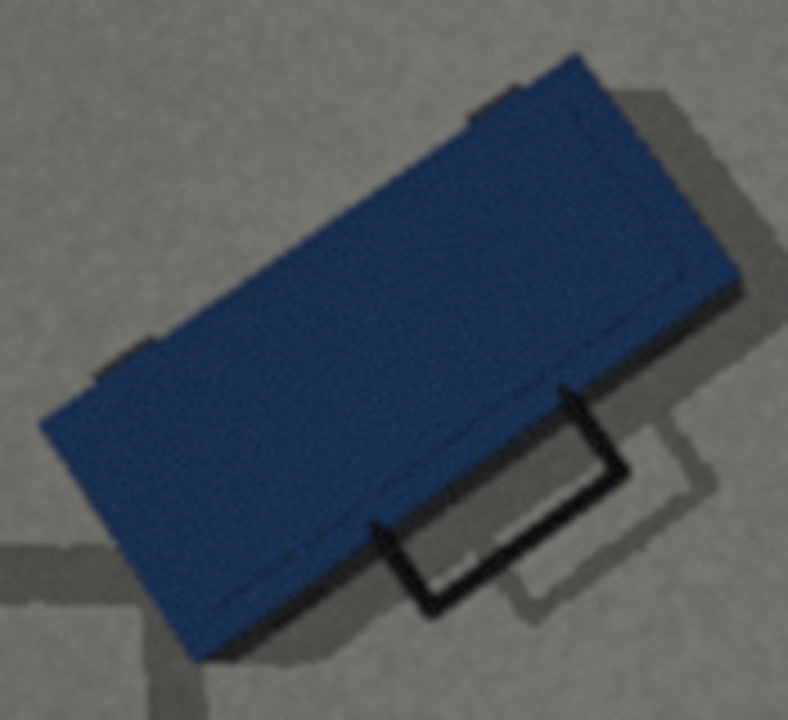

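View pics/sidefeet.png

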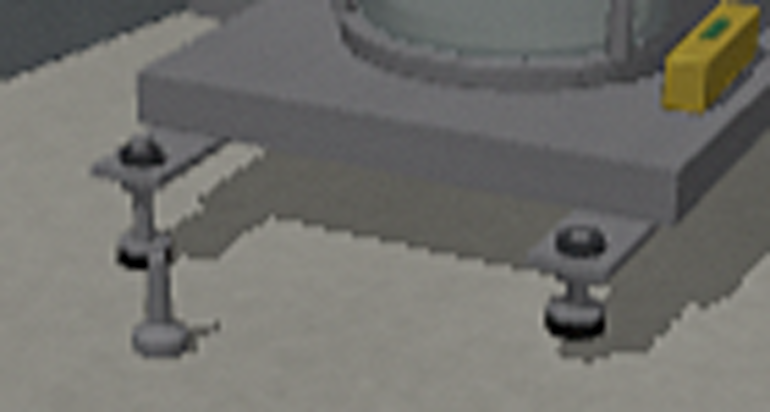

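View pics/sidecase.png

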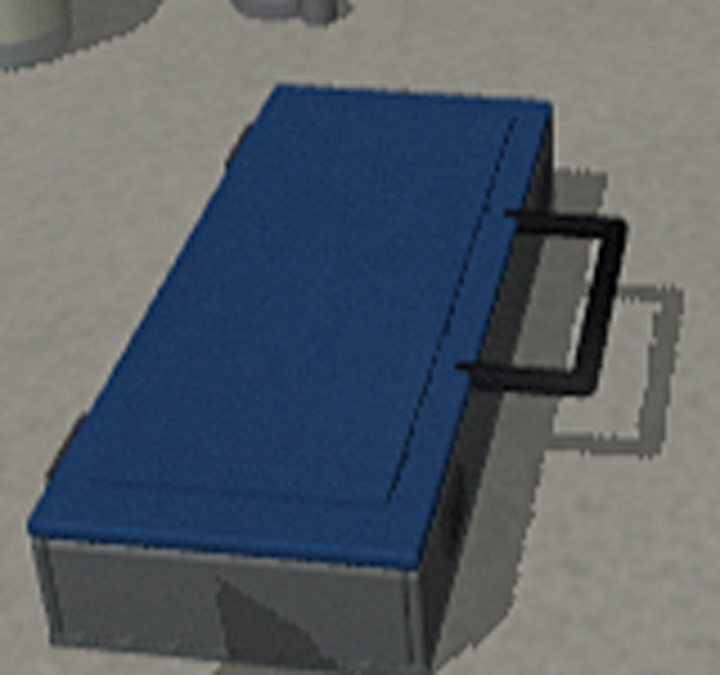

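```bash
python3 - <<'E'
from h import *
T=grab("top");S=grab("side")
a=tri([(T,378.6,175.4),(S,305.5,153.3)]);b=tri([(T,342.6,70),(S,225.6,137.3)])
print('studs',a,b,np.hypot(*(b-a)[:2]),np.degrees(np.arctan2(*(b-a)[1::-1])))
for p in[(333,648),(365,737),(157,130),(187,210)]: print('lug',onz(T,300+p[0]/5,40+p[1]/5,.055))
print('plat',[onz(T,300+x/5,40+y/5,.084) for x,y in[(305,40),(543,712)]])
for x,y in[(40,425),(577,53),(742,285),(198,660)]:print('lid',onz(T,75+x/4.5,140+y/4.5,.056))
for x,y in[(433,606),(622,472)]:print('h',onz(T,75+x/4.5,140+y/4.5,.052))
for x,y in[(620,228),(592,385)]:print('hs',onz(S,120+x/4.5,180+y/4.5,.052))
for z in (.010,.014,.018,.022,.024,.03):
  c=[proj(S,[a[0]+.014*np.cos(t),a[1]+.014*np.sin(t),z]) for t in np.linspace(0,6.28,60)]
  c=np.array(c); c=(c-[200,110])*5.5
  print(z,c.min(0),c.max(0))
crop(S,290,140,35,40,18,"sf2")
E
```

```text
studs [ 0.52677354 -0.15221601  0.06077374] [ 0.76457551 -0.11606815  0.06037537] 0.2405336613015128 8.643263387911448
lug [ 0.54274321 -0.13201493  0.055     ]
lug [ 0.50449526 -0.13866252  0.055     ]
lug [ 0.77923526 -0.09520011  0.055     ]
lug [ 0.74088839 -0.10234152  0.055     ]
plat [array([ 0.79761202, -0.15547565,  0.084     ]), array([ 0.50065938, -0.20047757,  0.084     ])]
lid [0.47413587 0.44426987 0.056     ]
lid [0.61769675 0.19534388 0.056     ]
lid [0.50183558 0.13181169 0.056     ]
lid [0.36537725 0.38008747 0.056     ]
h [0.37704236 0.2793287  0.052     ]
h [0.42548403 0.19286884 0.052     ]
hs [0.42486281 0.19292506 0.052     ]
hs [0.37364049 0.27952781 0.052     ]
0.01 [544.55373167 323.68421627] [603.42906082 349.29442456]
0.014 [545.01368883 316.18543635] [604.00115808 341.66842443]
0.018 [545.4753743  308.65876955] [604.57541156 334.01339792]
0.022 [545.93879781 301.10406001] [605.15183346 326.32917898]
0.024 [546.17116441 297.31614019] [605.44086142 322.47607013]
0.03 [546.87089841 285.90988349] [606.31123187 310.87249335]
```

View pics/sf2.png

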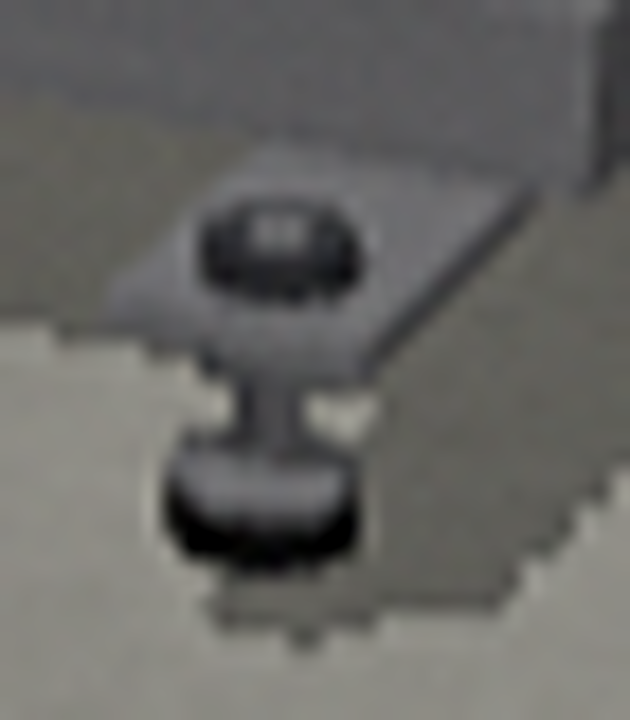

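```bash
cat >> h.py <<'E'
def rows(wps,start=None):
    "wps: list of (x,y,z,yaw_deg,open) -> relative rows, tool down assumed target"
    s=arm.get_state();p0=np.array(s["eef_pos"]);R0=Ro.from_euler('xyz',s["ee_rot"])
    if start is not None: p0=np.array(start[:3]);R0=Ro.from_euler('xyz',[-np.pi/2,0,np.radians(start[3])])
    pp=p0
    for w in wps:
        p=np.array(w[:3]);d=R0.inv().apply(p-p0)*1000
        Rt=Ro.from_euler('xyz',[-np.pi/2,0,np.radians(w[3])]); rv=(R0.inv()*Rt).as_rotvec()
        print("[%.1f,%.1f,%.1f,%.3f,%.3f,%.3f,%g]"%(*d,*rv,w[4]),"step %.0f"%(1000*np.linalg.norm(p-pp)));pp=p
E
python3 - <<'E'
from h import *
az=np.array([-68,-61.5,-54.5,-47,-39.5,-32,-24.5,-17]);r=[.63,.60,.57,.53,.49,.47,.465,.465]
w=[(q*np.cos(np.radians(a)),q*np.sin(np.radians(a)),.255,a,60) for a,q in zip(az,r)]
rows(w)
S=grab("side")
b=[.7641,-.116]
for z in(0,.003,.006):
  c=np.array([proj(S,[b[0]+.014*np.cos(t),b[1]+.014*np.sin(t),z]) for t in np.linspace(0,6.28,60)]);print(z,c.min(0),c.max(0))
crop(S,210,130,35,40,18,"sf3")
E
```

```text
[-23.9,1.1,71.1,0.000,-0.113,-0.000,60] step 75
[-65.2,1.1,134.8,-0.000,-0.227,-0.000,60] step 76
[-114.2,1.1,194.8,-0.000,-0.349,-0.000,60] step 77
[-179.7,1.1,244.6,-0.000,-0.480,-0.000,60] step 82
[-248.4,1.2,280.9,-0.000,-0.611,-0.000,60] step 78
[-303.3,1.2,317.4,-0.000,-0.741,-0.000,60] step 66
[-350.9,1.2,356.1,-0.000,-0.872,-0.000,60] step 61
[-399.9,1.2,392.1,-0.000,-1.003,-0.000,60] step 61
0 [221.63043962 155.15319884] [231.36029221 159.10089022]
0.003 [221.58834203 154.20340755] [231.33073988 158.13594715]
0.006 [221.54613618 153.25120215] [231.30111169 157.16849904]
```

View pics/sf3.png

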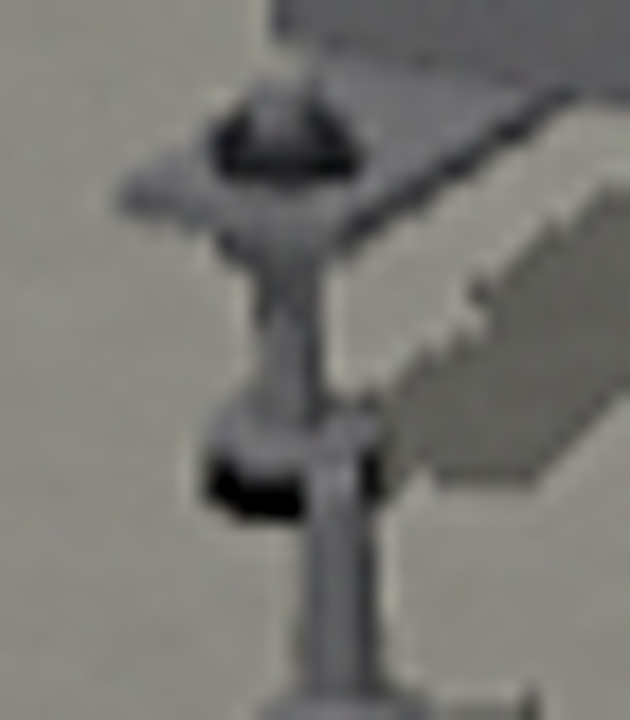

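```bash
python3 - <<'E'
from h import *
az=np.array([-70,-65.5,-60,-53.5,-46.5,-39.5,-32.5,-25]);r=[.63,.60,.57,.54,.52,.49,.475,.465]
w=[(q*np.cos(np.radians(a)),q*np.sin(np.radians(a)),.255,a,60) for a,q in zip(az,r)]
rows(w)
az=np.array([-18,-11,-4,3,10,17,24,29.7]);r=[.465]*7+[.464];z=[.25,.25,.25,.24,.22,.19,.17,.15]
w=[(q*np.cos(np.radians(a)),q*np.sin(np.radians(a)),h,a,60) for a,q,h in zip(az,r,z)]
w[-1]=(.400,.236,.15,29.7,60)
rows(w,(.465*np.cos(np.radians(-25)),.465*np.sin(np.radians(-25)),.255,-25))
E
```

```text
[-21.9,1.2,49.2,0.000,-0.078,-0.000,60] step 54
[-57.3,1.2,93.7,0.000,-0.157,-0.000,60] step 57
[-98.0,1.2,142.5,0.000,-0.253,-0.000,60] step 64
[-145.7,1.2,193.4,0.000,-0.366,-0.000,60] step 70
[-190.7,1.2,244.0,-0.000,-0.488,-0.000,60] step 68
[-248.5,1.2,280.9,-0.000,-0.611,-0.000,60] step 69
[-296.8,1.2,317.7,-0.000,-0.733,-0.000,60] step 61
[-347.8,1.2,353.5,-0.000,-0.864,-0.000,60] step 62
[-3.5,5.0,56.7,0.000,-0.122,0.000,60] step 57
[-13.8,5.0,112.5,0.000,-0.244,0.000,60] step 57
[-30.9,5.0,166.6,-0.000,-0.367,0.000,60] step 57
[-54.4,15.0,218.3,0.000,-0.489,0.000,60] step 58
[-84.1,35.0,266.7,0.000,-0.611,0.000,60] step 60
[-119.4,65.0,311.1,0.000,-0.733,0.000,60] step 64
[-159.9,85.0,350.9,0.000,-0.855,0.000,60] step 60
[-202.2,105.0,382.9,0.000,-0.955,0.000,60] step 57
```

```bash
python3 -m crank '[[-22,0,49,0,-0.08,0,60],[-57,0,94,0,-0.16,0,60],[-98,0,143,0,-0.25,0,60],[-144,0,190,0,-0.37,0,60],[-190,0,238,0,-0.49,0,60],[-245,0,278,0,-0.61,0,60],[-294,0,316,0,-0.73,0,60],[-347,0,353,0,-0.86,0,60]]' 40
```

```text
time: 1.4
eef_pos: [0.4166, -0.2103, 0.2566]
ee_rot: [-1.571, -0.001, -0.436]
contact_force: [0.9, 0.5, 0.3]
opening: 0.699
```

```bash
python3 -m crank '[[-3,5,57,0,-0.12,0,60],[-14,5,113,0,-0.245,0,60],[-31,5,168,0,-0.367,0,60],[-54,15,222,0,-0.49,0,60],[-84,35,274,0,-0.61,0,60],[-120,65,322,0,-0.735,0,60],[-161,85,362,0,-0.855,0,60],[-207,105,396,0,-0.955,0,60]]'; python3 - <<'E'
from h import *
f=grab("wrist","w1");rows([(.400,.236,.15,29.7,60),(.4,.236,.058,29.7,60)])
E
```

```text
time: 2.4
eef_pos: [0.3967, 0.2366, 0.1516]
ee_rot: [-1.572, -0.002, 0.522]
contact_force: [1.4, 0.3, -0.2]
opening: 0.701
[4.6,-0.0,-11.6,-0.006,0.017,-0.001,60] step 13
[4.7,92.0,-12.2,-0.006,0.017,-0.001,60] step 92
```

View pics/w1.png

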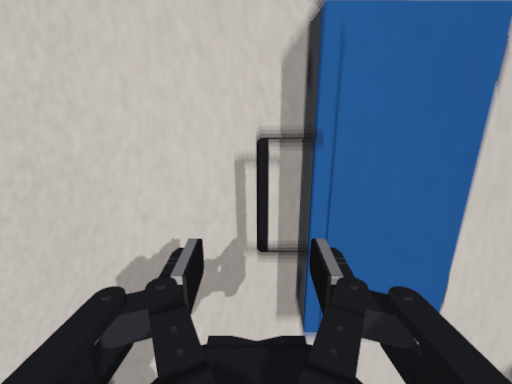

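```bash
python3 -m crank '[[4,25,-10,0,0.017,0,60],[5,60,-12,0,0.017,0,60],[5,92,-12,0,0.017,0,60],[5,92,-12,0,0.017,0,50],[5,92,-12,0,0.017,0,0],[5,92,-12,0,0.017,0,0],[5,92,-12,0,0.017,0,0],[5,92,-12,0,0.017,0,0]]' 40; python3 - <<'E'
from h import *
print(arm.get_state())
grab("side","s2")
c=np.cos(np.radians(29.7));s_=np.sin(np.radians(29.7))
for th in [.15,.4,.65,.9,1.15,1.4,1.62,1.8]:
    a=th+.0235; print(th, round(170*(np.cos(.0235)-np.cos(a)),1), round(-170*(np.sin(a)-np.sin(.0235)),1))
E
```

```text
time: 3.45
eef_pos: [0.4022, 0.2374, 0.0594]
ee_rot: [-1.565, -0.004, 0.518]
contact_force: [2.6, 1.1, 5.9]
opening: 0.099
{'time': 3.45, 'joints': array([-0.00489318,  0.41565475, -0.72674344,  2.13312193,  0.40754512,
        0.72684909, -0.48033795]), 'joint_vel': array([-1.17457720e-03,  1.53275193e-03,  1.19563950e-04, -2.74033981e-03,
        5.50911596e-04,  3.13871854e-03,  2.46669280e-05]), 'joint_torque': array([-3.66800996e-01, -3.13659275e+01, -5.24307579e+00, -1.31606564e+01,
       -4.24269196e-01,  6.03683330e-01, -8.12121987e-03]), 'eef_pos': array([0.40216791, 0.23740333, 0.05938278]), 'ee_rot': array([-1.56493934, -0.00406393,  0.51807369]), 'contact_force': array([2.62642379, 1.11969735, 5.85506609]), 'moment': array([ 0.18595982, -0.54449151,  0.03829186]), 'opening': 0.09871535939064163}
0.15 2.5 -25.4
0.4 15.0 -65.9
0.65 37.1 -102.0
0.9 67.4 -131.6
1.15 104.2 -152.8
1.4 145.0 -164.2
1.62 182.3 -165.6
1.8 212.5 -160.6
```

View pics/s2.png

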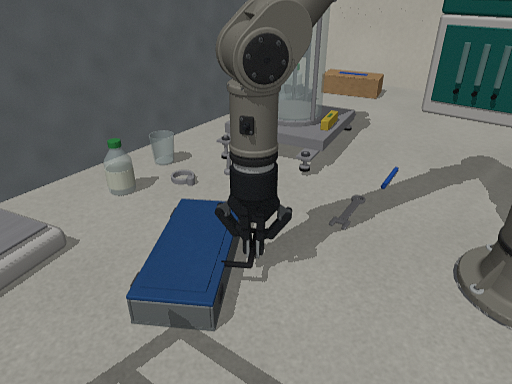

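```bash
python3 -m crank '[[2.5,-25,0,0,0,0,0],[9,-51,0,0,0,0,0],[20,-77,0,0,0,0,0],[37,-102,0,0,0,0,0],[58,-124,0,0,0,0,0],[86,-144,0,0,0,0,0],[116,-157,0,0,0,0,0],[145,-164,0,0,0,0,0]]' 25; python3 - <<'E'
from h import *
grab("side","s3")
E
```

```text
time: 4.5
eef_pos: [0.527, 0.3088, 0.2257]
ee_rot: [-1.565, -0.002, 0.519]
contact_force: [-3.6, 0.4, 0.9]
opening: 0.098
```

View pics/s3.png

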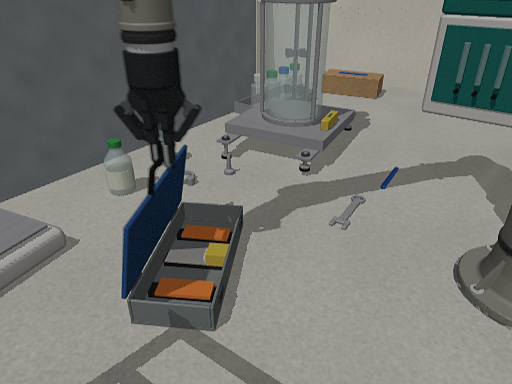

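```bash
python3 -m crank '[[12,-1,0,0,0,0,0],[25,-1.5,0,0,0,0,0],[37,-1,0,0,0,0,0],[50,1,0,0,0,0,0],[60,2.5,0,0,0,0,0],[68,4,0,0,0,0,0],[70,4,0,0,0,0,0],[70,4,0,0,0,0,0]]' 25; python3 - <<'E'
from h import *
grab("side","s4")
E
```

```text
time: 5.55
eef_pos: [0.5907, 0.3453, 0.2212]
ee_rot: [-1.562, -0.005, 0.518]
contact_force: [-2.0, -0.3, -5.2]
opening: 0.098
```

View pics/s4.png

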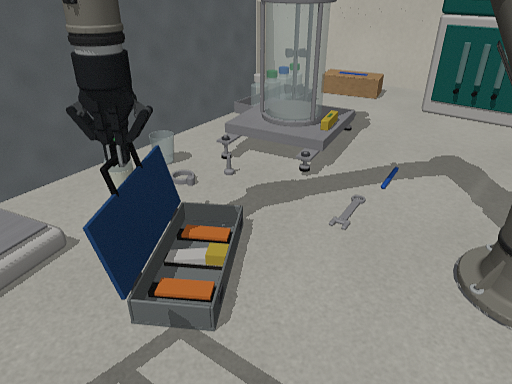

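```bash
python3 -m crank '[[0,0,0,0,0,0,20],[0,0,0,0,0,0,45],[0,0,0,0,0,0,45],[0,-25,0,0,0,0,45],[0,-60,0,0,0,0,45],[-40,-80,0,0,-0.18,0,50],[-90,-80,-30,0,-0.36,0,50],[-140,-80,-60,0,-0.54,0,50]]' 25; python3 - <<'E'
from h import *
f=grab("side","s5");t=grab("top","t5")
crop(t,60,130,200,160,4,"t5c")
crop(f,90,140,160,190,3.1,"s5c")
E
```

```text
time: 6.6
eef_pos: [0.4983, 0.2222, 0.3006]
ee_rot: [-1.568, -0.01, 1.065]
contact_force: [0.8, -1.8, 1.0]
opening: 0.585
```

View pics/s5c.png

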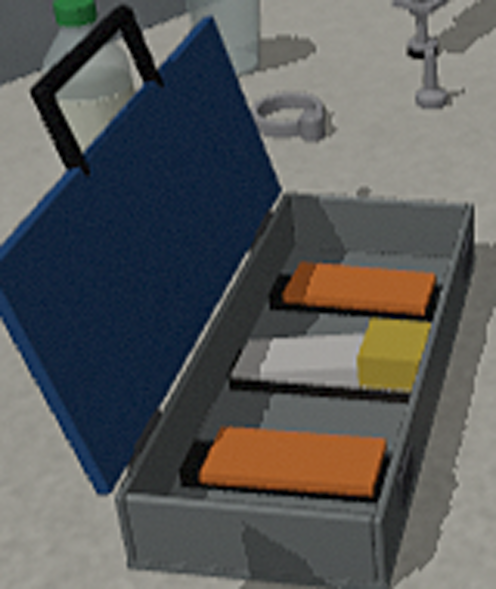

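View pics/t5.png

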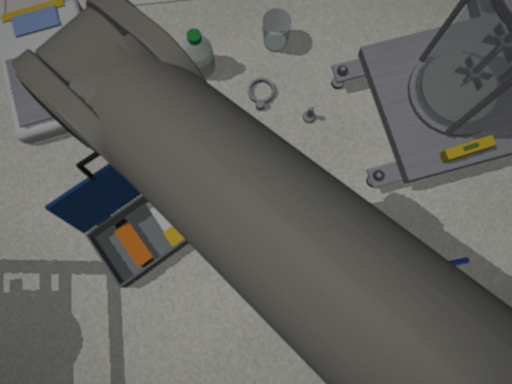

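```bash
python3 - <<'E'
from h import *
S=grab("side")
C=np.array([.4895,.288]);y=np.radians(29.7);ex=np.array([np.cos(y),np.sin(y)]);ey=np.array([-ex[1],ex[0]])
def loc(p): d=p[:2]-C; return np.round([d@ex*1000,d@ey*1000],1)
for nm,z,pts in[("p-",.023,[(310,262),(437,272),(430,312),(283,303)]),("p+",.023,[(225,428),(386,437),(381,492),(200,487)]),("heel",.041,[(371,318),(432,322),(424,354),(361,350)]),("rim",.048,[(283,197),(475,207),(384,514),(121,494)])]:
    q=[onz(S,90+a/3.1,140+b/3.1,z) for a,b in pts]
    print(nm,[loc(p) for p in q],"mean",np.mean(q,0)[:2],loc(np.mean(q,0)))
rows([(.4996,.2017,.2,119.7,60)])
E
```

```text
p- [array([ 39.7, -97.7]), array([-44.3, -96.4]), array([-47.6, -52.8]), array([ 44.2, -51. ])] mean [0.52464964 0.22234949] [ -2.  -74.4]
p+ [array([42.7, 65.1]), array([-44.6,  61.6]), array([-50.7, 102.2]), array([ 40.9, 109.8])] mean [0.44500798 0.36011596] [-2.9 84.7]
heel [array([-19.6, -18.1]), array([-55.6, -18.6]), array([-56.5,  11.5]), array([-20.7,  12.3])] mean [0.45803183 0.26632464] [-38.1  -3.2]
rim [array([  66.3, -135.5]), array([ -63. , -138.5]), array([-61.9, 141.5]), array([ 64.5, 143.9])] mean [0.48937383 0.29121061] [1.5 2.9]
[-15.3,100.0,-9.4,0.002,-1.038,0.007,60] step 102
```

```bash
python3 -m crank '[[-6,20,-2,0,-0.18,0,50],[-12,50,-5,0,-0.36,0,50],[-14,80,-6,0,-0.54,0,50],[-14,100,-7,0,-0.72,0,50],[-14,120,-7,0,-0.9,0,50],[-14,140,-7,0,-1.04,0,50],[-14,160,-7,0,-1.04,0,50],[-14,160,-7,0,-1.04,0,50]]' 25; python3 - <<'E'
from h import *
f=grab("side");w=grab("wrist","w6")
crop(f,140,90,160,190,3.1,"s6c")
rows([(.4999,.2045,.048,119.7,50)])
print(ray(w,0,0)[0])
E
```

```text
time: 7.75
eef_pos: [0.4977, 0.2048, 0.1387]
ee_rot: [-1.574, -0.006, 2.09]
contact_force: [0.1, 1.5, 0.3]
opening: 0.588
[-1.7,92.4,-0.1,0.006,0.002,0.005,50] step 92
[0.42595801 0.1644059  0.25678591]
```

View pics/s6c.png

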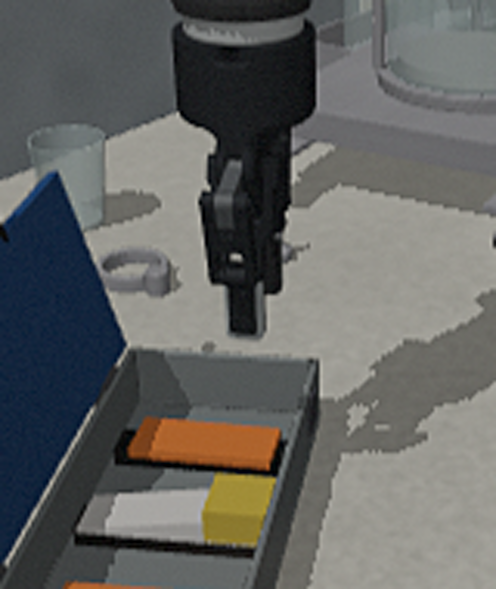

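View pics/w6.png

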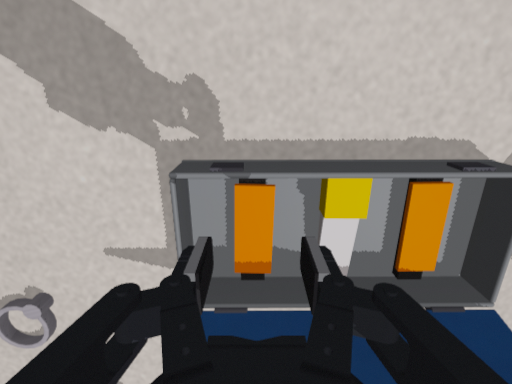

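```bash
python3 - <<'E'
from h import *
S=grab("side");W=grab("wrist")
s=arm.get_state();print(s["eef_pos"])
p=np.array(s["eef_pos"]);yw=s["ee_rot"][2];jx=np.array([np.cos(yw),np.sin(yw),0]);kz=np.array([-np.sin(yw),np.cos(yw),0])
for off in(25,32,39):
  c,d=ray(S,219.7,198.7)
  # intersect with plane through p+off*jx normal jx
  t=((p+off/1000*jx-c)@jx)/(d@jx);print(off,c+d*t,'along',((c+d*t)-p)@kz)
C=np.array([.4895,.2895]);y=np.radians(29.7);ex=np.array([np.cos(y),np.sin(y)]);ey=np.array([-ex[1],ex[0]])
def loc(p): d=p[:2]-C; return np.round([d@ex*1000,d@ey*1000],1)
for nm,z,pts in[("p-",.023,[(236,184),(274,185),(272,273),(235,273)]),("p+",.023,[(411,182),(450,184),(436,271),(399,269)]),("heel",.041,[(325,179),(371,179),(369,219),(322,218)])]:
    q=[onz(W,a,b,z) for a,b in pts]
    print(nm,[loc(p) for p in q],"mean",np.mean(q,0)[:2],loc(np.mean(q,0)))
E
```

```text
[0.49895889 0.20510063 0.14094206]
25 [0.48521103 0.22603657 0.11433876] along 0.0015221557345916376
32 [0.4803647  0.23132752 0.11842805] along 0.003097287928594882
39 [0.47551837 0.23661846 0.12251735] along 0.004672420122598045
p- [array([-43.8, -94.1]), array([-42.9, -60.5]), array([ 48.5, -60.5]), array([ 48.4, -97.2])] mean [0.53038482 0.22292692] [  2.5 -78.1]
p+ [array([-45.6,  60.4]), array([-43.7,  95.4]), array([ 46.5, 102. ]), array([44.1, 64.8])] mean [0.44981317 0.3597319 ] [ 0.3 80.7]
heel [array([-53.6, -20.5]), array([-53.6,  16.8]), array([-18.1,  19.9]), array([-19.1, -20.3])] mean [0.45862582 0.2707141 ] [-36.1  -1. ]
```

```bash
python3 -m crank '[[0,40,0,0,0,0,50],[0,75,0,0,0,0,50],[0,98.5,0,0.005,0,0.005,50],[0,98.5,0,0.005,0,0.005,50],[0,98.5,0,0.005,0,0.005,30],[0,98.5,0,0.005,0,0.005,20],[0,98.5,0,0.005,0,0.005,20],[0,98.5,0,0.005,0,0.005,20]]' 40; python3 - <<'E'
from h import *
print(arm.get_state()["eef_pos"])
f=grab("side");
crop(f,140,110,160,190,3.1,"s7c")
E
```

```text
time: 8.95
eef_pos: [0.5004, 0.2064, 0.044]
ee_rot: [-1.575, 0.001, 2.091]
contact_force: [-0.3, -0.7, 6.6]
opening: 0.4
[0.500437   0.20643388 0.0439876 ]
```

View pics/s7c.png

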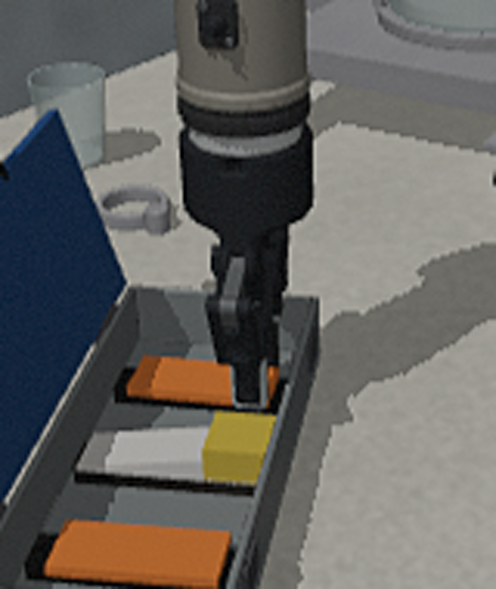

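```bash
python3 - <<'E'
from h import *
T=grab("top")
F=np.array([.5265,-.152]);a=np.radians(8.6);ex=np.array([np.cos(a),np.sin(a)]);ey=np.array([-ex[1],ex[0]])
for n,u,v,z in[("spare",309,117,0),("spare",311,110,.05),("spannerjaw",308,275,0),("spannerend",366,264,0),("spanner",308,265,0)]:
    d=onz(T,u,v,z)[:2]-F;print(n,d@ex*1000,d@ey*1000)
def P(x,y): return F+ex*x+ey*y
print(P(0,165),P(0,52))
s=arm.get_state()["eef_pos"]
q=P(0,165)
W=[]
for i,(fz,fr,yw) in enumerate([(.065,0,119.7),(.105,0,119.7),(.14,.0,119.7),(.14,.1,112),(.14,.25,102.5),(.14,.45,92),(.14,.65,82),(.14,.85,72)]):
    W.append((s[0]+(q[0]-s[0])*fr,s[1]+(q[1]-s[1])*fr,fz,yw,20))
rows(W)
E
```

```text
spare 179.27072832403366 84.97083486206638
spare 174.81635897554412 88.32995954631193
spannerjaw -152.87676492529633 185.77752604088528
spannerend -162.4929885398968 63.355002424992435
spanner -133.31254358831868 179.97670326606695
[-24.14683167 162.99280287] [-7.24933786 51.26333181]
[-0.0,-21.0,-0.1,0.005,0.001,-0.001,20] step 21
[-0.1,-61.0,-0.3,0.005,0.001,-0.001,20] step 40
[-0.1,-96.0,-0.4,0.005,0.001,-0.001,20] step 35
[15352.5,-85.1,-5947.3,0.005,0.136,-0.001,20] step 16464
[38381.5,-68.6,-14867.7,0.005,0.302,-0.000,20] step 24696
[69086.7,-46.7,-26761.4,0.005,0.485,0.000,20] step 32928
[99792.0,-24.8,-38655.2,0.005,0.659,0.000,20] step 32928
[130497.3,-2.9,-50549.0,0.005,0.834,0.001,20] step 32928
```

```bash
cat >> h.py <<'E'
F=np.array([.5265,-.152]);A_=np.radians(8.6);sx=np.array([np.cos(A_),np.sin(A_)]);sy=np.array([-sx[1],sx[0]])
def P(x,y): return F+sx*x/1000+sy*y/1000
def sl(p): d=np.array(p[:2])-F; return np.round([d@sx*1000,d@sy*1000],1)
E
python3 - <<'E'
from h import *
s=arm.get_state()["eef_pos"]
q=P(0,165);print(q,P(0,52))
W=[]
for i,(fz,fr,yw) in enumerate([(.065,0,119.7),(.105,0,119.7),(.14,.0,119.7),(.14,.1,112),(.14,.25,102.5),(.14,.45,92),(.14,.65,82),(.14,.85,72)]):
    W.append((s[0]+(q[0]-s[0])*fr,s[1]+(q[1]-s[1])*fr,fz,yw,20))
rows(W)
E
```

```text
[0.50182667 0.0111448 ] [ 0.51872416 -0.10058467]
[-0.0,-21.0,-0.1,0.005,0.001,-0.001,20] step 21
[-0.1,-61.0,-0.3,0.005,0.001,-0.001,20] step 40
[-0.1,-96.0,-0.4,0.005,0.001,-0.001,20] step 35
[-17.1,-96.0,9.1,0.005,0.136,-0.001,20] step 20
[-42.6,-96.1,23.5,0.005,0.302,-0.000,20] step 29
[-76.7,-96.1,42.7,0.005,0.485,0.000,20] step 39
[-110.7,-96.2,61.8,0.005,0.659,0.000,20] step 39
[-144.8,-96.2,81.0,0.005,0.834,0.001,20] step 39
```

```bash
python3 -m crank '[[0,-21,0,0.005,0,0,20],[0,-61,0,0.005,0,0,20],[0,-96,0,0.005,0,0,20],[-17,-96,9,0.005,0.136,0,20],[-43,-96,24,0.005,0.302,0,20],[-77,-96,43,0.005,0.485,0,20],[-111,-96,62,0.005,0.66,0,20],[-145,-96,81,0.005,0.834,0,20]]' 40; python3 - <<'E'
from h import *
f=grab("side","s8");s=arm.get_state()["eef_pos"]
q=P(0,165)
W=[]
for fz,fr,yw in[(.13,.2,62),(.12,.4,52),(.10,.6,42),(.08,.8,32),(.06,1,22),(.05,1,12),(.035,1,8.6),(.035,1,8.6)]:
    W.append((s[0]+(q[0]-s[0])*fr,s[1]+(q[1]-s[1])*fr,fz,yw,20))
rows(W)
E
```

```text
time: 10.05
eef_pos: [0.5017, 0.0389, 0.1402]
ee_rot: [-1.571, -0.001, 1.251]
contact_force: [1.1, -0.4, -0.2]
opening: 0.397
[-3.9,9.6,-1.4,0.001,0.158,-0.005,20] step 10
[-7.8,19.6,-2.8,0.001,0.332,-0.005,20] step 11
[-11.6,39.6,-4.2,0.002,0.507,-0.005,20] step 20
[-15.4,59.6,-5.6,0.002,0.681,-0.005,20] step 20
[-19.3,79.7,-7.0,0.003,0.856,-0.005,20] step 20
[-19.2,89.7,-7.0,0.003,1.030,-0.005,20] step 10
[-19.1,104.7,-7.0,0.003,1.090,-0.004,20] step 15
[-19.1,104.7,-7.0,0.003,1.090,-0.004,20] step 0
```

View pics/s8.png

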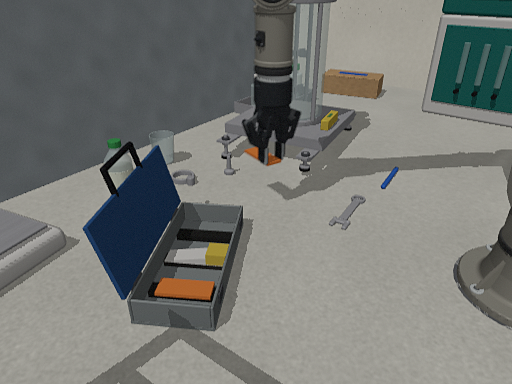

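```bash
python3 -m crank '[[-4,10,-1,0,0.16,0,20],[-8,20,-3,0,0.33,0,20],[-12,40,-4,0,0.507,0,20],[-15,60,-6,0,0.68,0,20],[-19,80,-7,0,0.856,0,20],[-19,90,-7,0,1.03,0,20],[-19,103,-7,0.003,1.09,-0.004,20],[-19,103,-7,0.003,1.09,-0.004,20]]' 40; python3 - <<'E'
from h import *
f=grab("side","s9");t=grab("top","t9");w=grab("wrist","w9");s=arm.get_state()
print(s["eef_pos"],s["ee_rot"],sl(s["eef_pos"]))
crop(f,240,110,120,100,6,"s9c")
crop(t,230,100,200,150,4,"t9c")
E
```

```text
time: 11.1
eef_pos: [0.5011, 0.0113, 0.0362]
ee_rot: [-1.571, 0.002, 0.151]
contact_force: [-0.2, -0.3, 0.2]
opening: 0.402
[0.50232077 0.01145785 0.03724614] [-1.57118129e+00 -7.39282749e-04  1.50783081e-01] [  0.5 165.2]
```

View pics/s9c.png

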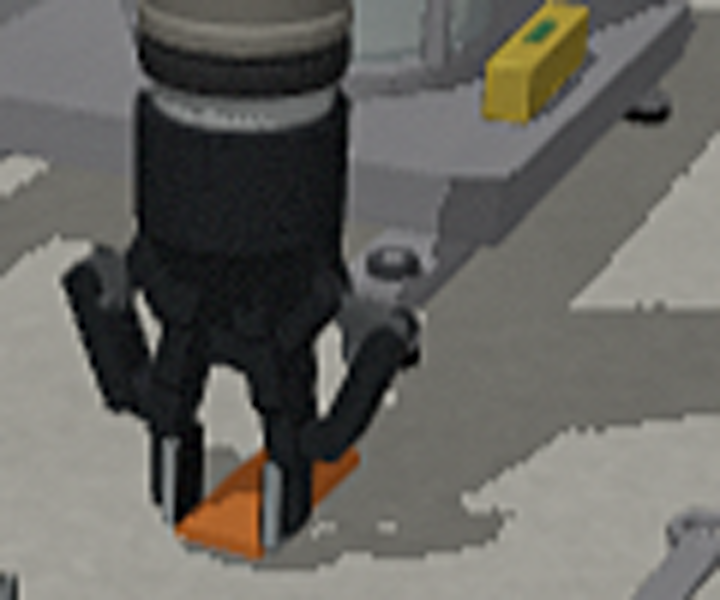

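View pics/w9.png

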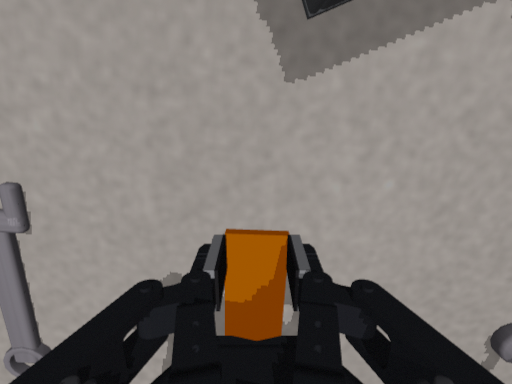

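View pics/t9c.png

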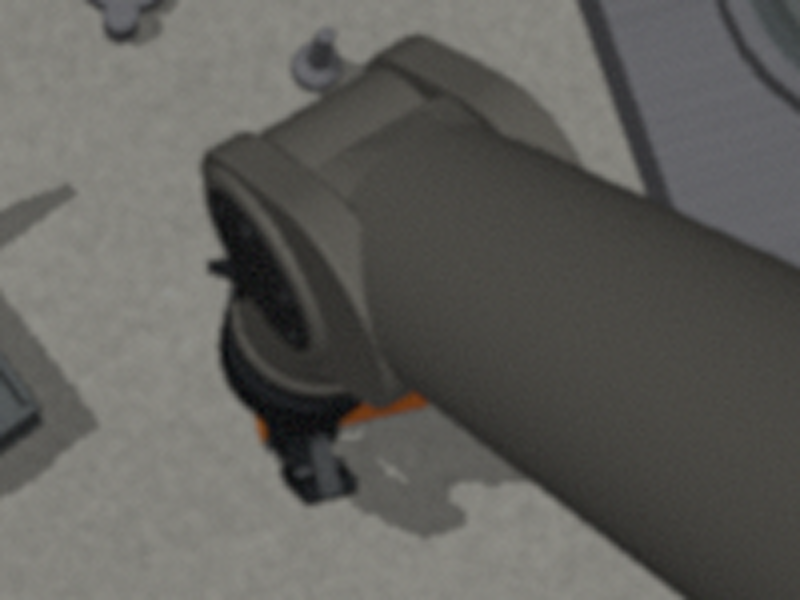

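```bash
python3 - <<'E'
from h import *
S=grab("side")
for y in(176,86):
  for x in(-18,18):
    for z in(.010,.016): print(x,y,z,np.round((proj(S,[*P(x,y),z])-[240,110])*6))
s=arm.get_state()
print(s["eef_pos"],s["contact_force"])
rows([(*P(0,y),z,8.6,20) for y,z in((150,.031),(52,.031),(52,.025))])
E
```

```text
-18 176 0.01 [256. 556.]
-18 176 0.016 [256. 543.]
18 176 0.01 [171. 534.]
18 176 0.016 [171. 520.]
-18 86 0.01 [348. 458.]
-18 86 0.016 [349. 445.]
18 86 0.01 [268. 438.]
18 86 0.016 [268. 425.]
[0.5024135  0.01143333 0.03732143] [-0.27043709 -0.30274974 -0.38998028]
[-0.6,6.3,-15.2,0.000,0.000,0.001,20] step 16
[-0.7,6.4,-113.2,0.000,0.000,0.001,20] step 98
[-0.7,12.4,-113.2,0.000,0.000,0.001,20] step 6
```

```bash
python3 -m crank '[[0,3,-10,0,0,0,20],[0,6,-25,0,0,0,20],[0,6,-45,0,0,0,20],[0,6,-65,0,0,0,20],[0,6,-85,0,0,0,20],[0,6,-100,0,0,0,20],[0,6,-113,0,0,0,20],[0,6,-113,0,0,0,20]]' 40; python3 - <<'E'
from h import *
f=grab("side");s=arm.get_state()
print(s["eef_pos"],s["ee_rot"],sl(s["eef_pos"]),s["contact_force"])
crop(f,250,100,100,90,7,"s10c")
E
```

```text
time: 12.3
eef_pos: [0.5194, -0.1016, 0.0313]
ee_rot: [-1.571, -0.001, 0.148]
contact_force: [-0.2, 1.0, 0.0]
opening: 0.398
[ 0.51928765 -0.10044877  0.03126778] [-1.57089709e+00 -8.38128317e-04  1.49882617e-01] [ 0.6 52.1] [-0.64007461 -0.4553244  -0.49765413]
```

View pics/s10c.png

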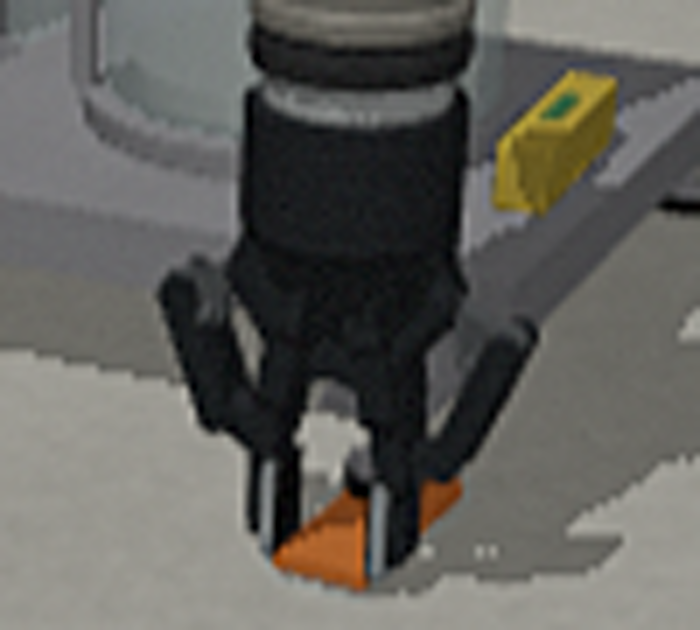

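```bash
python3 -m crank '[[0,2,0,0,0,0,20],[0,4.2,0,0,0,0,20],[0,4.2,0,0,0,0,20],[0,4.2,0,0,0,0,50],[0,4.2,0,0,0,0,50],[0,-2,3,0,0,0,50],[0,-15,40,0,0,0,50],[0,-30,90,0,0,0,50]]' 40; python3 - <<'E'
from h import *
f=grab("side");w=grab("wrist","w11");s=arm.get_state()
print(s["eef_pos"],s["ee_rot"],sl(s["eef_pos"]),s["contact_force"])
crop(f,250,110,100,90,7,"s11c")
E
```

```text
time: 13.35
eef_pos: [0.506, -0.0116, 0.0619]
ee_rot: [-1.571, -0.001, 0.146]
contact_force: [0.7, 0.3, -0.2]
opening: 0.588
[ 0.50648679 -0.00470404  0.06346242] [-1.56825403 -0.00521841  0.15886086] [  2.2 148.6] [-0.46911812  0.71987098 -0.37145622]
```

View pics/s11c.png

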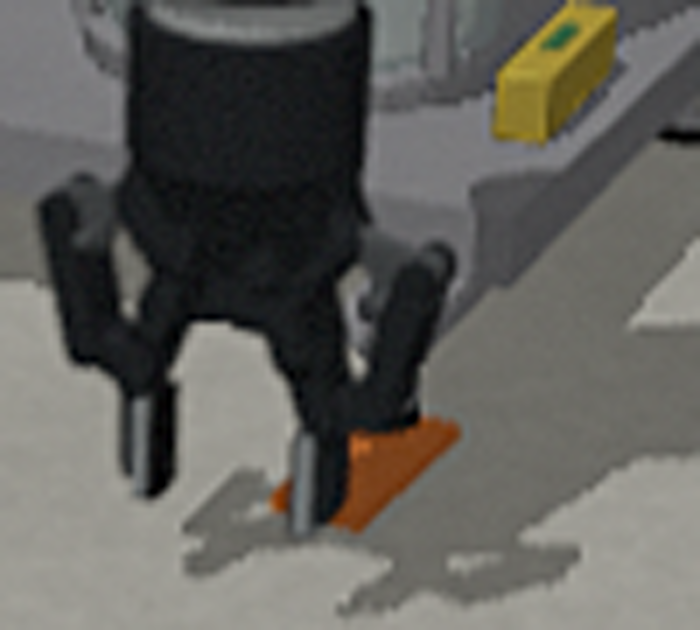

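View pics/w11.png

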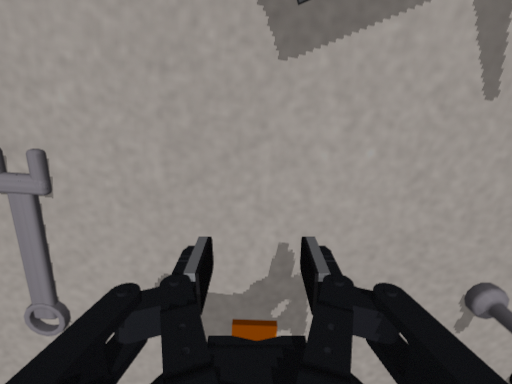

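```bash
python3 - <<'E'
from h import *
f=grab("side");
for a,b in[(460,433),(357,530),(272,505)]: print(sl(onz(f,250+a/7,110+b/7,.003)))
s=arm.get_state()["eef_pos"];q=(.4582,.2715)
W=[]
for fz,fr,yw in[(.10,0,8.6),(.14,.1,19),(.15,.25,29.5),(.15,.4,40),(.15,.55,50.5),(.15,.7,61),(.15,.85,71),(.15,1,81)]:
    W.append((s[0]+(q[0]-s[0])*fr,s[1]+(q[1]-s[1])*fr,fz,yw,50))
rows(W)
E
```

```text
[-22.9 -24.2]
[-18.6  67.3]
[15.9 63.9]
[0.1,-37.3,0.0,-0.000,0.006,0.004,50] step 37
[-0.1,-77.3,28.4,-0.000,-0.176,0.004,50] step 49
[-0.7,-87.3,71.0,0.000,-0.359,0.004,50] step 44
[-1.4,-87.3,113.5,0.001,-0.542,0.004,50] step 43
[-2.0,-87.3,156.0,0.001,-0.725,0.004,50] step 43
[-2.6,-87.2,198.6,0.001,-0.909,0.004,50] step 43
[-3.2,-87.2,241.1,0.002,-1.083,0.003,50] step 43
[-3.9,-87.2,283.7,0.002,-1.258,0.003,50] step 43
```

```bash
python3 -m crank '[[0,-37,0,0,0,0,50],[0,-77,28,0,-0.176,0,50],[0,-87,70,0,-0.36,0,50],[-1,-87,113,0,-0.54,0,50],[-2,-87,156,0,-0.725,0,50],[-3,-87,198,0,-0.91,0,50],[-3,-87,241,0,-1.083,0,50],[-4,-87,283,0,-1.258,0,50]]' 40; python3 - <<'E'
from h import *
s=arm.get_state();print(s["eef_pos"],s["ee_rot"])
rows([(.4582,.2715,.15,119.7,50)]);
t=grab("top","t12");crop(t,330,130,110,90,7,"t12c")
E
```

```text
time: 14.5
eef_pos: [0.4587, 0.2707, 0.1497]
ee_rot: [-1.575, -0.001, 1.417]
contact_force: [-0.6, -0.3, -0.3]
opening: 0.587
[0.45874757 0.27069804 0.14966276] [-1.57453058e+00 -6.99548109e-04  1.41741814e+00]
[0.7,-0.3,0.7,0.004,-0.672,-0.001,50] step 1
```

View pics/t12.png

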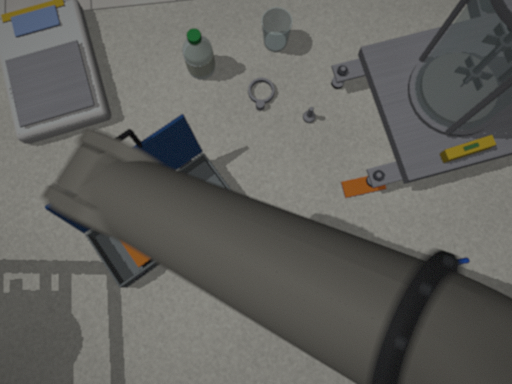

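```bash
python3 -m crank '[[0,0,0,0,-0.17,0,50],[0,0,0,0,-0.34,0,50],[0,0,0,0,-0.51,0,50],[0,5,0,0.004,-0.672,0,50],[0,15,0,0.004,-0.672,0,50],[0,20,0,0.004,-0.672,0,50],[0,20,0,0.004,-0.672,0,50],[0,20,0,0.004,-0.672,0,50]]' 40; python3 - <<'E'
from h import *
s=arm.get_state();print(s["eef_pos"],s["ee_rot"])
w=grab("wrist","w13");t=grab("top");crop(t,330,140,80,65,8,"t13c")
E
```

```text
time: 15.55
eef_pos: [0.4566, 0.2782, 0.1307]
ee_rot: [-1.575, -0.006, 2.1]
contact_force: [-0.4, -0.7, -0.2]
opening: 0.584
[0.45662152 0.27817781 0.13072561] [-1.57455393 -0.00612682  2.1001865 ]
```

View pics/w13.png

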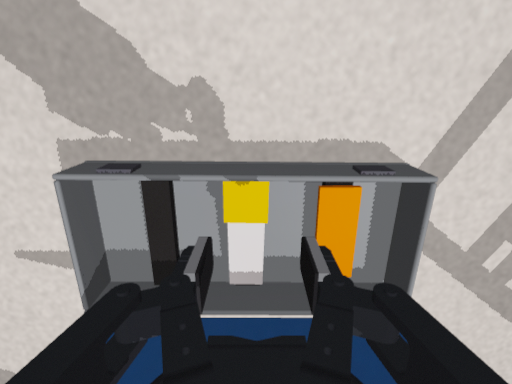

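View pics/t13c.png

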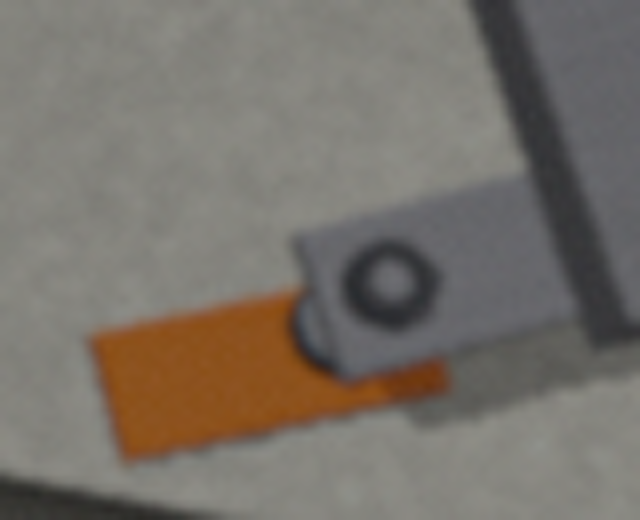

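```bash
python3 - <<'E'
from h import *
W=grab("wrist");T=grab("top");s=arm.get_state();print(s["eef_pos"],s["ee_rot"])
q=np.mean([onz(W,*p,.041) for p in[(223,181),(269,181),(268,222),(223,222)]],0);print('heel',q)
for a,b in[(92,335),(125,463),(448,392)]: print('pk',sl(onz(T,330+a/8,140+b/8,.006)))
rows([(q[0],q[1],.0435,119.7,50),(.4582,.2715,.0435,119.7,50)])
E
```

```text
[0.45666048 0.27823422 0.13083574] [-1.57474494 -0.00618681  2.10059682]
heel [0.45647134 0.2704295  0.041     ]
pk [17.  61.3]
pk [-18.8  63.4]
pk [-22.6 -25.6]
[-7.2,87.3,4.5,0.004,0.011,0.006,50] step 88
[-7.1,87.3,2.4,0.004,0.011,0.006,50] step 2
```

```bash
python3 -m crank '[[-4,20,2,0.004,0.01,0,50],[-7,50,3,0.004,0.011,0.004,50],[-7,75,3,0.004,0.011,0.006,50],[-7,87,3,0.004,0.011,0.006,50],[-7,87,3,0.004,0.011,0.006,50],[-7,87,3,0.004,0.011,0.006,20],[-7,87,3,0.004,0.011,0.006,20],[-7,87,3,0.004,0.011,0.006,20]]' 60; python3 - <<'E'
from h import *
s=arm.get_state();print(s["eef_pos"],s["ee_rot"],s["contact_force"])
f=grab("side");crop(f,130,130,140,130,5,"s14c")
E
```

```text
time: 16.75
eef_pos: [0.4582, 0.2716, 0.0446]
ee_rot: [-1.572, -0.0, 2.089]
contact_force: [-0.4, -0.9, 3.2]
opening: 0.412
[0.45815556 0.27163221 0.04455138] [-1.57221068e+00 -3.77259720e-05  2.08936869e+00] [-0.35652173 -0.89250528  3.1917235 ]
```

View pics/s14c.png

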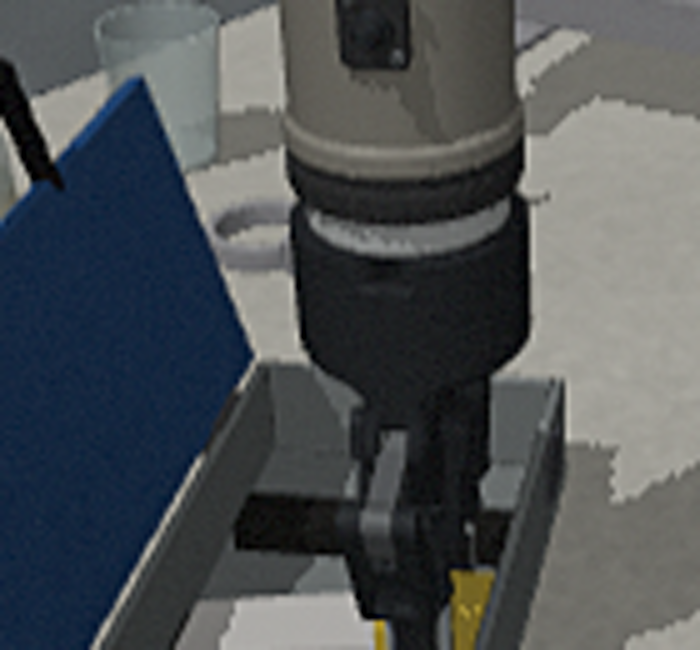

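```bash
python3 - <<'E'
from h import *
s=arm.get_state()["eef_pos"];q=P(1,150)
W=[]
for fz,fr,yw in[(.06,0,119.7),(.09,0,119.7),(.13,.0,119.7),(.15,.1,112),(.15,.25,102.5),(.15,.4,92),(.15,.55,82),(.15,.7,72)]:
    W.append((s[0]+(q[0]-s[0])*fr,s[1]+(q[1]-s[1])*fr,fz,yw,20))
rows(W);print(q)
E
```

```text
[0.0,-15.5,-0.0,0.001,0.000,0.000,20] step 15
[0.0,-45.5,-0.1,0.001,0.000,0.000,20] step 30
[0.0,-85.5,-0.1,0.001,0.000,0.000,20] step 40
[-26.2,-105.5,9.4,0.001,0.135,0.000,20] step 34
[-65.6,-105.5,23.8,0.001,0.300,0.000,20] step 42
[-104.9,-105.5,38.1,0.001,0.484,0.000,20] step 42
[-144.2,-105.6,52.5,0.001,0.658,0.000,20] step 42
[-183.6,-105.6,66.8,0.001,0.833,0.001,20] step 42
[ 0.50505845 -0.00353701]
```

```bash
python3 -m crank '[[0,-15,0,0,0,0,20],[0,-45,0,0,0,0,20],[0,-85,0,0,0,0,20],[-26,-105,9,0,0.135,0,20],[-65,-105,24,0,0.3,0,20],[-105,-105,38,0,0.484,0,20],[-144,-105,52,0,0.658,0,20],[-184,-105,67,0,0.833,0,20]]' 60; python3 - <<'E'
from h import *
f=grab("side","s15");s=arm.get_state()["eef_pos"]
q=P(1,150)
W=[]
for fz,fr,yw in[(.15,.2,62),(.14,.4,52),(.12,.6,42),(.10,.8,32),(.08,1,22),(.06,1,12),(.045,1,8.6),(.045,1,8.6)]:
    W.append((s[0]+(q[0]-s[0])*fr,s[1]+(q[1]-s[1])*fr,fz,yw,20))
rows(W)
E
```

```text
time: 17.8
eef_pos: [0.491, 0.0774, 0.1503]
ee_rot: [-1.573, -0.001, 1.251]
contact_force: [0.2, 0.3, 0.0]
opening: 0.405
[-13.0,-0.3,-7.3,0.003,0.157,-0.005,20] step 15
[-26.0,9.8,-14.5,0.003,0.331,-0.004,20] step 18
[-39.0,29.9,-21.7,0.004,0.506,-0.004,20] step 25
[-51.9,50.0,-29.0,0.004,0.680,-0.004,20] step 25
[-64.9,70.1,-36.2,0.004,0.855,-0.003,20] step 25
[-64.8,90.1,-36.1,0.005,1.030,-0.003,20] step 20
[-64.7,105.1,-36.1,0.005,1.089,-0.003,20] step 15
[-64.7,105.1,-36.1,0.005,1.089,-0.003,20] step 0
```

View pics/s15.png

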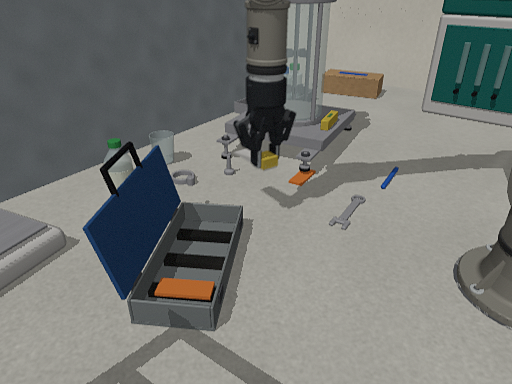

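Wedge held, other packer still in the case, lid open. Continue to the pre-insertion pose.

```bash
python3 -m crank '[[-13,0,-7,0,0.16,0,20],[-26,10,-14,0,0.33,0,20],[-39,30,-22,0,0.506,0,20],[-52,50,-29,0,0.68,0,20],[-65,70,-36,0,0.855,0,20],[-65,90,-36,0,1.03,0,20],[-65,105,-36,0.004,1.089,-0.003,20],[-65,105,-36,0.004,1.089,-0.003,20]]' 60; python3 - <<'E'
from h import *
f=grab("side","s16");w=grab("wrist","w16");s=arm.get_state()
print(s["eef_pos"],s["ee_rot"],sl(s["eef_pos"]),s["contact_force"])
crop(f,250,100,100,90,7,"s16c")
rows([(*P(1,y),z,8.6,20) for y,z in((150,.0345),(100,.0345),(70,.0345))])
E
```

```text
time: 18.85
eef_pos: [0.5041, -0.0035, 0.0447]
ee_rot: [-1.571, 0.001, 0.152]
contact_force: [0.4, -0.5, -0.6]
opening: 0.406
[ 0.50527489 -0.00333816  0.04580196] [-1.57136249e+00 -1.39842870e-03  1.51679472e-01] [  1.2 150.2] [ 0.12793275 -0.42228531 -0.72556065]
[-0.3,11.3,-0.2,0.001,0.002,0.001,20] step 11
[-0.3,11.3,-50.2,0.001,0.002,0.001,20] step 50
[-0.4,11.3,-80.2,0.001,0.002,0.001,20] step 30
```

View pics/s16c.png

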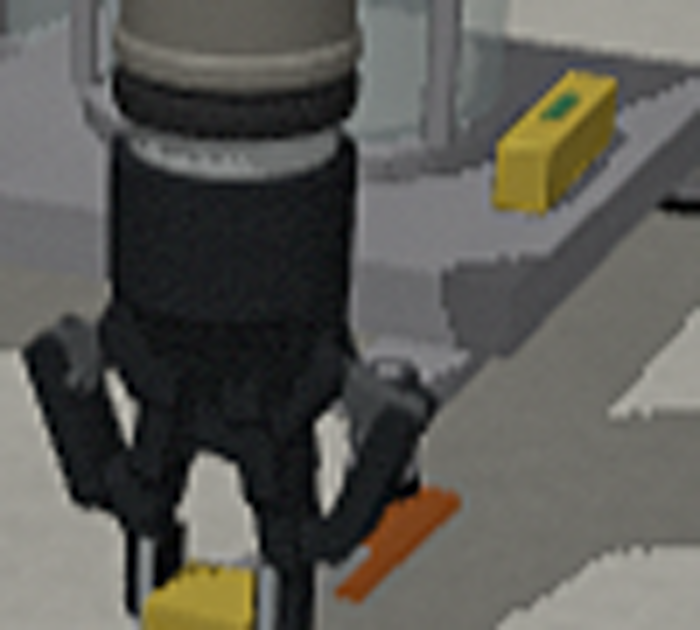

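```bash
python3 -m crank '[[0,4,-5,0,0,0,20],[0,8,-10,0,0,0,20],[0,9.5,-20,0,0,0,20],[0,9.5,-30,0,0,0,20],[0,9.5,-40,0,0,0,20],[0,9.5,-50,0,0,0,20],[0,10.5,-50,0,0,0,20],[0,10.5,-50,0,0,0,20]]' 60; python3 - <<'E'
from h import *
f=grab("side");s=arm.get_state()
print(s["eef_pos"],s["ee_rot"],sl(s["eef_pos"]),s["contact_force"])
crop(f,250,100,100,90,7,"s17c")
E
```

```text
time: 19.95
eef_pos: [0.5127, -0.0525, 0.0353]
ee_rot: [-1.571, -0.001, 0.152]
contact_force: [-0.5, 0.1, -0.6]
opening: 0.411
[ 0.51279112 -0.05227202  0.03532111] [-1.57099507e+00 -1.39782177e-03  1.52304455e-01] [  1.4 100.7] [-0.15649801  0.21318719 -0.91090214]
```

View pics/s17c.png

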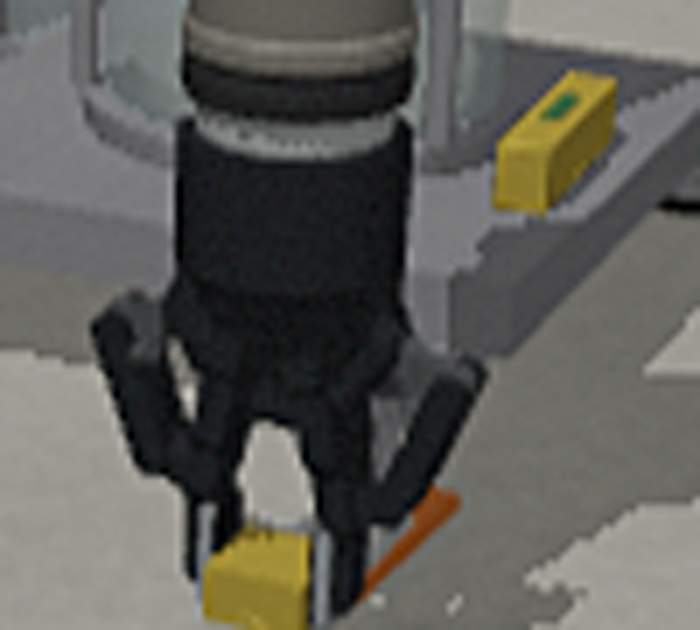

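```bash
python3 -m crank '[[0,0.5,0,0,0,0,20],[0,1,0,0,0,0,20],[0,1.5,-4,0,0,0,20],[0,1.8,-8,0,0,0,20],[0,1.8,-12,0,0,0,20],[0,1.8,-16,0,0,0,20],[0,1.8,-20,0,0,0,20],[0,1.8,-20,0,0,0,20]]' 60; python3 - <<'E'
from h import *
s=arm.get_state()
print(s["eef_pos"],s["ee_rot"],sl(s["eef_pos"]),s["contact_force"],s["contact_force"]@np.r_[sy,0])
E
```

```text
time: 21.0
eef_pos: [0.5159, -0.0726, 0.0335]
ee_rot: [-1.571, -0.001, 0.151]
contact_force: [0.7, 1.3, 1.0]
opening: 0.407
[ 0.51585816 -0.07260993  0.03351302] [-1.57123410e+00 -1.35123679e-03  1.51492027e-01] [ 1.3 80.1] [0.7243068  1.3070295  1.01962223] 1.184024293196771
```

```bash
python3 -m crank '[[0,0.2,-2,0,0,0,20],[0,0.2,-4,0,0,0,20],[0,0.2,-6,0,0,0,20],[0,0.2,-8,0,0,0,20],[0,0.2,-9,0,0,0,20],[0,0.2,-10,0,0,0,20],[0,0.2,-10,0,0,0,20],[0,0.2,-10,0,0,0,20]]' 60; python3 - <<'E'
from h import *
s=arm.get_state()
print(s["eef_pos"],sl(s["eef_pos"]),s["contact_force"],s["contact_force"]@np.r_[sy,0],s["moment"])
f=grab("side");crop(f,250,100,100,90,7,"s18c")
E
```

```text
time: 22.0
eef_pos: [0.5177, -0.0826, 0.0335]
ee_rot: [-1.572, -0.002, 0.151]
contact_force: [-0.4, 0.4, 3.9]
opening: 0.407
[ 0.5176506  -0.08259797  0.03352329] [ 1.6 69.9] [-0.36575524  0.41706875  3.85903502] 0.46707272165734137 [ 0.0073354   0.03149368 -0.04010432]
```

View pics/s18c.png

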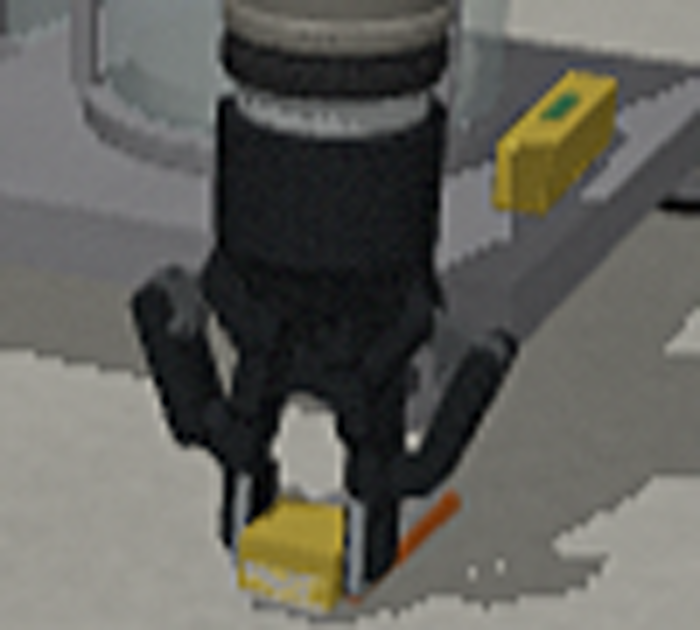

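```bash
python3 -m crank '[[0,0,-1,0,0,0,20],[0,0,-2,0,0,0,20],[0,0,-3,0,0,0,20],[0,0,-4,0,0,0,20],[0,0,-5,0,0,0,20],[0,0,-6,0,0,0,20],[0,0,-6,0,0,0,20],[0,0,-6,0,0,0,20]]' 60; python3 - <<'E'
from h import *
s=arm.get_state()
print(s["eef_pos"],sl(s["eef_pos"]),s["contact_force"],s["contact_force"]@np.r_[sy,0],s["moment"])
E
```

```text
time: 23.05
eef_pos: [0.5186, -0.0881, 0.0335]
ee_rot: [-1.571, -0.002, 0.152]
contact_force: [-0.7, 3.6, 4.6]
opening: 0.404
[ 0.51855237 -0.08810161  0.03350148] [ 1.7 64.4] [-0.72625645  3.61117417  4.56729847] 3.6791725083930897 [ 0.74424178  0.19081902 -0.00375283]
```

```bash
python3 -m crank '[[0,0,-1,0,0,0,20],[0,0,-2,0,0,0,20],[0,0,-3,0,0,0,20],[0,0,-4,0,0,0,20],[0,0,-4,0,0,0,20],[0,0,-4,0,0,0,20],[0,0,-4,0,0,0,20],[0,0,-4,0,0,0,20]]' 60; python3 - <<'E'
from h import *
s=arm.get_state()
print(s["eef_pos"],sl(s["eef_pos"]),s["contact_force"],s["contact_force"]@np.r_[sy,0],s["moment"])
E
```

```text
time: 24.05
eef_pos: [0.5191, -0.0914, 0.0335]
ee_rot: [-1.57, -0.002, 0.152]
contact_force: [-1.2, 4.8, 3.9]
opening: 0.405
[ 0.51911129 -0.09138343  0.03351539] [ 1.8 61. ] [-1.16779559  4.81617207  3.94256179] 4.93664757698797 [ 1.08621511  0.27543276 -0.00729192]
```

```bash
python3 -m crank '[[0,0,-1,0,0,0,20],[0,0,-2,0,0,0,20],[0,0,-3,0,0,0,20],[0,0,-3,0,0,0,20],[0,0,-3,0,0,0,20],[0,0,-3,0,0,0,20],[0,0,-3,0,0,0,20],[0,0,-3,0,0,0,20]]' 60; python3 - <<'E'
from h import *
f=grab("side","s21");t=grab("top","t21");s=arm.get_state()
print(s["eef_pos"],s["ee_rot"],sl(s["eef_pos"]),s["contact_force"],s["contact_force"]@np.r_[sy,0],s["moment"],s["opening"],np.abs(s["joint_vel"]).max())
crop(f,250,100,100,90,7,"s21c");crop(t,330,130,100,80,7,"t21c")
E
```

```text
time: 25.05
eef_pos: [0.5194, -0.093, 0.0335]
ee_rot: [-1.569, -0.002, 0.153]
contact_force: [-1.3, 7.0, 4.2]
opening: 0.405
[ 0.51945096 -0.09295517  0.03353004] [-1.56862792 -0.00191388  0.15287959] [ 1.9 59.4] [-0.54384752  6.09751458  6.01992987] 6.110280875410763 [ 1.23442225  0.35804137 -0.06131464] 0.40703950754663965 0.0016232870578560387
```

View pics/s21c.png

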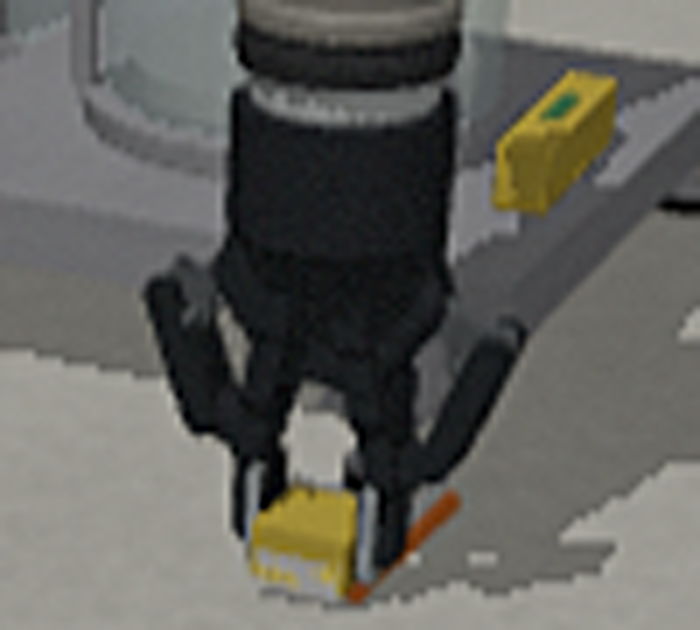

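View pics/s21.png

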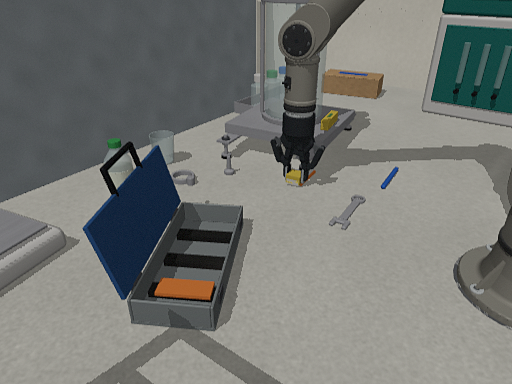

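View pics/t21.png

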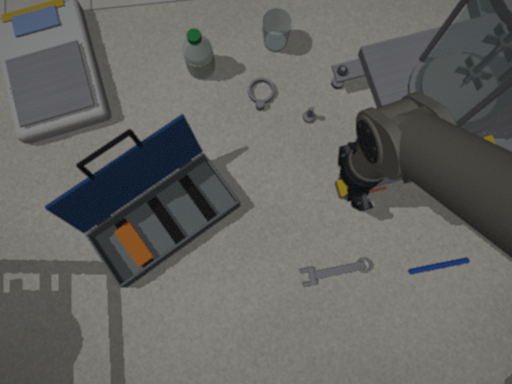

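```bash
python3 - <<'E'
from h import *
s=arm.get_state();print(s["contact_force"],s["opening"])
print(arm.sign_off())
E
```

```text
[-0.54384752  6.09751458  6.01992987] 0.40703950754663965
the job is handed in; nothing more can be done
None
```

I opened the lid onto its stop and slid one packer under the short foot. I then pushed the wedge in on top, thin end first, and handed the job in at about 25 s, still gripping it.

**Gap:** From the side picture the gap is about 14.5 mm. That leaves about 8.5 mm above one packer, well within the wedge's range, so I left the second packer in the case.

**Last checks:**
- **Push:** It rose steadily from about 0.5 N to 6.1 N once the wedge touched the foot, within the 5 to 8 N wanted. I estimate the sole is squeezed about 1.5 mm, worked out from the push and travel because it can't be read directly.
- **Wedge:** The heel is about 59 mm out and 2 mm off to the side. It is in line and still, and the fingers are closed on it with 60 N of grip commanded.
- **Packer:** Measured before the wedge went in, it was about 3 mm off centre across, 19 mm out along the push direction and 2 to 3 degrees turned. In the last side picture its visible corner had not moved.
- **Scene:** The last pictures show the lid open on its stop and the other packer in the case. The other things on the bench and stand look undisturbed.

**Mismatches:**
- The push grew a little less per mm at one step (0.37 N instead of 0.6 N).
- The hand is pressing the wedge down with roughly 4 to 6 N.

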